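# Gauge the register holes and sort the printing blocks

## Task

Take the plug gauge from its stand and try it gently in the register holes of the three small cherry printing blocks: in only one does it go fully home, down to its collar. Leave the gauge standing home in that block, where the block lies, and lay the two blocks that stop the gauge part way flat on the floor of the rework tray. Work with a light hand, never bearing down on a block with more than 30 N, and leave the other things on the bench alone.

Things in the scene. Friction and masses are not known exactly. Their poses are not given: they have to be found in the camera images.
- gauge_mid (a point): steel plug gauge, 0.11 kg, upright, pin down in its stand: the middle of its dark knurled round handle (18 mm wide, 54 mm long), on the axis (z, up). Below the handle a collar (26 mm wide, 6 mm thick) and a bright pin (14 mm wide, 26 mm long, polished, foot chamfered). Handle ends 27 mm above and below this point, collar's underside 33 mm below, pin's foot 59 mm below
- gauge_collar (a point): centre of the underside of the gauge's collar, where the pin begins (the foot of the pin is 26 mm below); z up along the gauge
- stand_hole (a point): centre of the mouth of the hole in which the gauge stands, on top of the gauge stand: a fixed pale wooden block 75 x 110 x 40 mm (40 mm high); the hole is 32 mm deep and has 1.5 mm play; two smaller empty holes 35 mm either side along its y
- block_a_mid (a point): centre, half-way up, of a cherry printing block, 90 x 56 x 32 mm (x along its length, y across, z up), lying flat with its carved face up; 0.19 kg. The three blocks look alike and their names say nothing of their holes: which of them takes the gauge changes from run to run
- block_b_mid (a point): centre, half-way up, of a cherry printing block, 90 x 56 x 32 mm (x along its length, y across, z up), lying flat with its carved face up; 0.19 kg. The three blocks look alike and their names say nothing of their holes: which of them takes the gauge changes from run to run
- block_c_mid (a point): centre, half-way up, of a cherry printing block, 90 x 56 x 32 mm (x along its length, y across, z up), lying flat with its carved face up; 0.19 kg. The three blocks look alike and their names say nothing of their holes: which of them takes the gauge changes from run to run
- block_a_hole (a point): centre of the mouth of block a's register hole, on its upper face, 24 mm from the block's centre towards +x; z up, x along the block. 15 mm wide with a 2 mm chamfer, for 14 mm down, in every block. Below that, one block is opened out and takes the pin's full 26 mm (collar on the face); the other two are still at pilot size (under 10 mm): the pin stops dead with the collar 12 mm above the face
- block_b_hole (a point): centre of the mouth of block b's register hole, on its upper face, 24 mm from the block's centre towards +x; z up, x along the block. 15 mm wide with a 2 mm chamfer, for 14 mm down, in every block. Below that, one block is opened out and takes the pin's full 26 mm (collar on the face); the other two are still at pilot size (under 10 mm): the pin stops dead with the collar 12 mm above the face
- block_c_hole (a point): centre of the mouth of block c's register hole, on its upper face, 24 mm from the block's centre towards +x; z up, x along the block. 15 mm wide with a 2 mm chamfer, for 14 mm down, in every block. Below that, one block is opened out and takes the pin's full 26 mm (collar on the face); the other two are still at pilot size (under 10 mm): the pin stops dead with the collar 12 mm above the face
- tray: rework tray: a fixed shallow plywood box, outside 250 (x) x 165 (y) x 22 mm high, walls and floor 5 mm thick; origin at the centre of its underside, x along its length. Empty; it takes two blocks end to end along its length (centres 58 mm either side of the middle)
- table: the bench top, on which the blocks lie; its surface is at height 0
- offcut_mid (a point): bystander: a cherry offcut without a hole, 34 x 26 x 18 mm, its centre
- chisel_mid (a point): bystander: a carving chisel lying down, 150 mm long, its middle
- jar_mid (a point): bystander: a lidded pigment jar, diameter 60 mm, 75 mm high, its centre
- baren_mid (a point): bystander: a round baren (rubbing pad), diameter 124 mm, 34 mm high over its handle, the centre of the disc
- mallet_mid (a point): bystander: a small wooden mallet lying down, the centre of its head (diameter 40 mm, 75 mm long); its handle reaches 180 mm along +y
- brush_mid (a point): bystander: a printing brush standing on its bristles, 90 x 40 x 40 mm, its centre
There are look-alikes about, which are no part of the job. There is more than one size of the part that bears gauge_mid; the job needs the middle-sized.

How it is judged:
On the way, in this order (a step that is already met when the one before it is completed fails the run):
1. the gauge has been lifted clear out of its stand (z of gauge_collar in the frame of stand_hole above 0.03 m), for 0.1 s.
2. the gauge has gone fully home in a block's hole (((z of gauge_collar in the frame of block_a_hole between -0.004 and 0.0025 m and horizontal distance between gauge_collar and block_a_hole below 0.004 m and angle between the z axis of gauge_collar and the z axis of block_a_hole, either way round below 0.07 rad) or (z of gauge_collar in the frame of block_b_hole between -0.004 and 0.0025 m and horizontal distance between gauge_collar and block_b_hole below 0.004 m and angle between the z axis of gauge_collar and the z axis of block_b_hole, either way round below 0.07 rad) or (z of gauge_collar in the frame of block_c_hole between -0.004 and 0.0025 m and horizontal distance between gauge_collar and block_c_hole below 0.004 m and angle between the z axis of gauge_collar and the z axis of block_c_hole, either way round below 0.07 rad))), for 0.2 s.
At the end, for the whole second after the job is handed in: The gauge stands upright (4 deg), home (collar within 2.5 mm of the face, 4 mm of the hole's centre) in one block, which is within 50 mm of its start; the other two lie flat (4.5 deg) on the rework tray's floor, centres within 110 mm (length) and 75 mm (across) of its middle; all at rest (((z of gauge_collar in the frame of block_a_hole between -0.004 and 0.0025 m and horizontal distance between gauge_collar and block_a_hole below 0.004 m and angle between the z axis of gauge_collar and the z axis of block_a_hole, either way round below 0.07 rad and x of block_b_mid in the frame of tray between -0.11 and 0.11 m and y of block_b_mid in the frame of tray between -0.075 and 0.075 m and z of each of block_b_mid, block_c_mid in the frame of tray below 0.026 m and angle between each of block_b_mid, block_c_mid's own z axis and vertical below 0.08 rad and x of block_c_mid in the frame of tray between -0.11 and 0.11 m and y of block_c_mid in the frame of tray between -0.075 and 0.075 m and distance of block_a_mid from where it was at the start of the episode below 0.05 m) or (z of gauge_collar in the frame of block_b_hole between -0.004 and 0.0025 m and horizontal distance between gauge_collar and block_b_hole below 0.004 m and angle between the z axis of gauge_collar and the z axis of block_b_hole, either way round below 0.07 rad and x of block_a_mid in the frame of tray between -0.11 and 0.11 m and y of block_a_mid in the frame of tray between -0.075 and 0.075 m and z of each of block_a_mid, block_c_mid in the frame of tray below 0.026 m and angle between each of block_a_mid, block_c_mid's own z axis and vertical below 0.08 rad and x of block_c_mid in the frame of tray between -0.11 and 0.11 m and y of block_c_mid in the frame of tray between -0.075 and 0.075 m and distance of block_b_mid from where it was at the start of the episode below 0.05 m) or (z of gauge_collar in the frame of block_c_hole between -0.004 and 0.0025 m and horizontal distance between gauge_collar and block_c_hole below 0.004 m and angle between the z axis of gauge_collar and the z axis of block_c_hole, either way round below 0.07 rad and x of block_a_mid in the frame of tray between -0.11 and 0.11 m and y of block_a_mid in the frame of tray between -0.075 and 0.075 m and z of each of block_a_mid, block_b_mid in the frame of tray below 0.026 m and angle between each of block_a_mid, block_b_mid's own z axis and vertical below 0.08 rad and x of block_b_mid in the frame of tray between -0.11 and 0.11 m and y of block_b_mid in the frame of tray between -0.075 and 0.075 m and distance of block_c_mid from where it was at the start of the episode below 0.05 m)) and linear speed of each of gauge, block_a, block_b, block_c below 0.02 m/s); the robot touches nothing.
It fails at once if a block is pressed against the bench with more than 35 N (its weight included) (contact force between any of block_a, block_b, block_c and table above 35 N).
It fails at once if a bystander (offcut, chisel, jar, baren, mallet, brush) is moved more than 30 mm (distance of any of offcut_mid, chisel_mid, jar_mid, baren_mid, mallet_mid, brush_mid from where it was at the start of the episode above 0.03 m).
It also fails if it takes over 72 s, if anything falls off the work surface, if the arm or the gripper's body presses on something with over 40 N, if the wrist force passes 120 N, or if a joint passes its speed limit or range.

## Robot

A 7-joint arm with a two-finger parallel gripper is mounted at the origin on the work surface. World frame = base frame: x ahead of the robot, y to its left, z up, the work surface at z = 0. Lengths are in m, angles in rad, forces in N, time in s.
With the tool pointing down it reaches from about 0.4 to 0.9 m from the base axis. Payload 5.5 kg.
Tool frame: the origin (TCP) lies at the very end of the fingers, on their centre line; the grasp point (between the pads) lies 19 mm behind it; z points along the fingers, y is the line along which they close (so a half turn about z gives the same grasp; the last joint's range is limited). The gripper opens to 92 mm and grips with 3 to 60 N. Pads are 19 mm wide; open, the fingers measure 130 mm over their backs; the gripper's body (75 mm by 190 mm) begins 47 mm behind the grasp point.
Start: joints at [-0.939, 0.501, -0.427, 1.55, 0.221, 1.138, -0.21], TCP at [0.234, 0.606, 0.204] pointing down, gripper open.
Joint ranges: [-2.88, 2.88], [-0.31, 2.03], [-1.54, 1.56], [0.2, 2.42], [-1.41, 4.55], [0.19, 2.02], [-2.57, 2.57]. Speed limits (rad/s): [2.57, 2.57, 3.14, 3.14, 3.14, 3.14, 3.14].

## Interface

Orientations are given as a rotation vector (axis times angle).
In Python, from plant import ctrl gives the robot as it stands.
- The arm moves only by the tool move_arm, never from a script. Its argument "moves" is a list of rows, each a list of 2 entries, a list of its own where there are three numbers: the shift along the tool's x, y, z in mm, then the turn about the tool's z in rad. In form: [[[x, y, z], yaw], ...]. A call has exactly 5 rows; each row shifts and turns the commanded pose from where the row before left it, along the tool's axes as they then stand; what a row does not reach is not made up. A row lasts 1/8 s, in which the tool goes at most 62.5 mm and 10.7 degrees, less where a joint would pass 70% of its speed; a pose out of reach is approached as far as the arm can. A call with a gripper value outside its range is refused whole. "jaw" is the finger opening in mm, from 0 to 91.8, set as the call begins (left out, the last holds). The fingers move at their own pace and stop on an object; "newtons" is the grip in N (left out, the last holds). Time passes only in rows, so rows that do not move let the fingers close, or fill a call up. It gives the time, the measured TCP pose, the force, the opening and the grip force at its end, in the units of the state.
- ctrl.sense(): the state, without advancing time (a new reading comes with each control period).
- ctrl.capture(name): name is "scene" or "top" or "wrist"; returns a dict with "image" (400x640x3 uint8, red, green, blue), "range_z" (400x640 float32, m along the optical axis (not along the pixel's ray), 0 where there is no reading), "camera_matrix" (3x3 intrinsics, pixels), "R" (3x3) and "t" (3): a world point X has camera coordinates R X + t. Camera axes: x right, y down, z forward; pixel columns grow to the right and rows downward; lengths in m; the calibration is good to about 2 mm. A picture is of the moment at which its call begins.
- ctrl.finish_job(): hands the job in; it is judged then, once.
Trained networks look in a picture, given as the dict that the camera call returned (one of the last four; its "shot" number tells which), for a name from the list of things; names that differ only in an ending like _2 or _b are one class to them, and where a whole thing is asked for, a point or a joint stands for the part that bears it (a point fixed in the world has none). Each returns a list of dicts, best first, with "confidence" (0 to 1); they miss things now and then, are a little off and sometimes report something else, mostly with a low value. They report only what shows in the picture. A call takes as long as a camera call. They do not tell look-alikes from the thing itself.
- ctrl.outline_of(picture, query): "pixels" (400x640 bool, what is visible of it).
- ctrl.tip_of(picture, query): "at" ([x, y, z] in m, in the coordinates of the camera as it stood for that picture, good to about 4 mm: a listed point, or the origin of a listed thing).
The state is a dict: "t": time; "joint_pos": joint angles; "joint_vel": joint speeds; "joint_efforts": joint torques, N m; "position": TCP position; "tcp_rot": TCP orientation; "contact_force": force on the tool from outside, world axes, zero at the start; "torque": the same for the moment, N m; "gripper_width": finger opening in m; "grip_force": force on a finger pad.
Only numpy, scipy, OpenCV 4.12 (cv2) and the standard library are available. Lean on these libraries where they do the work, as an engineer would, in place of code of your own. Each camera call takes 0.05 s, during which the arm holds its last target. There are 200 camera calls.

## Working session

There is one attempt and no reset: what is moved stays moved. The work goes in short steps, Python scripts to look and compute and a tool call to move; the robot and the scene stay as the last step left them, time stands still between calls to the robot, and variables do not carry over. Pictures are saved under pics/ and viewed, at most 10 in all, crops included, and the job is handed in when it is done.

Besides the shell and the picture viewer there is one more tool, called after "Request:" as name(argument=value, ...) on one line, values as JSON. move_arm: Moves the arm, as the interface text tells. Its arguments: {"type":"object","properties":{"moves":{"type":"array"},"jaw":{"type":"number"},"newtons":{"type":"number"}},"required":["moves"]}

```bash
mkdir -p pics
cat > h.py <<'E'
import numpy as np, cv2
from scipy.spatial.transform import Rotation as Ro
from plant import ctrl
def world(p,at): return p["R"].T@(np.array(at)-p["t"])
def cloud(p):
    z=p["range_z"]; K=p["camera_matrix"]; v,u=np.mgrid[:400,:640]
    c=np.stack([(u-K[0,2])/K[0,0]*z,(v-K[1,2])/K[1,1]*z,z],-1)
    return (c-p["t"])@p["R"]
def save(p,n): cv2.imwrite(f"pics/{n}.png",p["image"][:,:,::-1])
E
python3 - <<'E'
from h import *
ps={n:ctrl.capture(n) for n in("scene","top")}
im=np.vstack([ps[n]["image"] for n in ps]); im=cv2.resize(im,None,fx=.75,fy=.75); cv2.imwrite("pics/a.png",im[:,:,::-1])
for n,p in ps.items():
    print(n)
    for q in["gauge_mid","stand_hole","block_a_mid","block_a_hole","tray","offcut_mid","jar_mid","baren_mid","mallet_mid","brush_mid","chisel_mid"]:
        print(q,[(round(r["confidence"],2),world(p,r["at"]).round(3).tolist()) for r in ctrl.tip_of(p,q)])
s=ctrl.sense();print(s["position"],s["tcp_rot"],s["t"])
E
```

```text
scene
gauge_mid [(0.98, [0.528, 0.435, 0.079]), (0.76, [0.42, 0.336, 0.078]), (0.66, [0.311, 0.33, 0.044])]
stand_hole [(0.61, [0.421, 0.334, 0.04])]
block_a_mid [(0.98, [0.439, 0.099, 0.015])]
block_a_hole [(0.69, [0.57, 0.133, 0.008]), (0.59, [0.461, 0.1, 0.032]), (0.22, [0.475, -0.086, 0.029])]
tray [(0.7, [0.471, -0.328, -0.0]), (0.48, [0.435, 0.101, 0.015])]
offcut_mid [(0.73, [0.569, 0.134, 0.007])]
jar_mid [(0.71, [0.6, 0.267, 0.038])]
baren_mid [(0.62, [0.765, 0.177, 0.005])]
mallet_mid [(0.74, [0.421, 0.332, 0.073]), (0.66, [0.746, -0.274, 0.02])]
brush_mid [(0.9, [0.794, 0.022, 0.022])]
chisel_mid [(0.66, [0.612, -0.14, 0.009])]
top
gauge_mid [(0.72, [0.532, 0.438, 0.084]), (0.69, [0.422, 0.335, 0.075]), (0.59, [0.423, 0.337, 0.039]), (0.46, [0.314, 0.33, 0.041])]
stand_hole [(0.74, [0.42, 0.337, 0.041]), (0.41, [0.478, -0.085, 0.031])]
block_a_mid [(0.94, [0.435, 0.098, 0.016])]
block_a_hole [(0.97, [0.466, 0.101, 0.032])]
tray [(0.94, [0.472, -0.322, -0.0])]
offcut_mid [(0.61, [0.571, 0.132, 0.008])]
jar_mid [(0.96, [0.599, 0.264, 0.037]), (0.66, [0.659, 0.018, 0.015]), (0.51, [0.418, 0.335, 0.042]), (0.49, [0.462, 0.1, 0.033])]
baren_mid [(0.88, [0.766, 0.18, 0.009])]
mallet_mid [(0.84, [0.743, -0.277, 0.021])]
brush_mid [(0.58, [0.795, 0.025, 0.019])]
chisel_mid [(0.57, [0.607, -0.14, 0.008])]
[0.23428673 0.60631527 0.20382834] [-5.76015074e-01 -3.08830844e+00 -4.72899838e-05] 1.2
```

View pics/a.png

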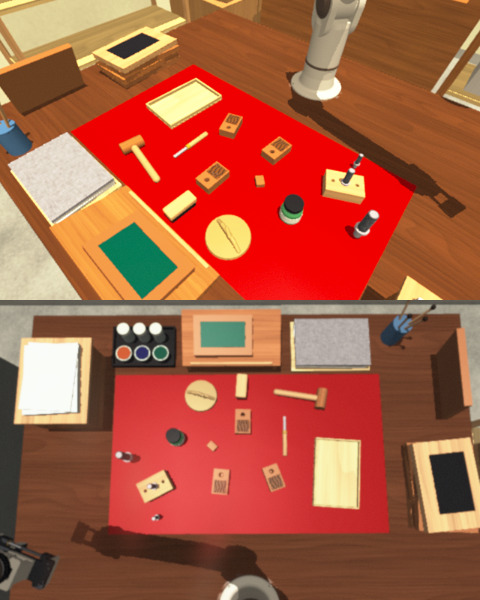

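The top half is the scene view: the gauge stands in the pale stand at (348,180), with look-alikes at (357,160) and (368,222). The three blocks are at (231,125), (276,150) and (212,177), and the tray is at (184,103). The bottom half is the top view, where the tray's length runs up the image (world x).

```bash
cat >> h.py <<'E'
def plan(xyz,yaw,n=5,sym=True):
    """rows to bring the TCP to xyz with tool-y along world angle yaw (tool down)"""
    s=ctrl.sense(); R=Ro.from_rotvec(s["tcp_rot"]).as_matrix(); p=np.array(s["position"])
    cur=np.arctan2(R[1,1],R[0,1]); d=yaw-cur          # world angle to turn
    d=(d+np.pi)%(2*np.pi)-np.pi
    if sym: d=(d+np.pi/2)%np.pi-np.pi/2
    D=np.array(xyz)-p; rows=[]
    for i in range(n):
        a=cur+d*i/n; y=np.array([np.cos(a),np.sin(a),0]); z=np.array([0,0,-1.]); x=np.cross(y,z)
        rows.append([[round(float(D@e)/n*1000,1) for e in(x,y,z)],round(-d/n,4)])
    print(rows,"dist/row %.1f mm, turn/row %.1f deg"%(np.linalg.norm(D)/n*1e3,np.degrees(d/n)))
    print("pos",p.round(4),"yaw_y %.3f"%cur,"tilt z",R[:,2].round(3),"j7 %.2f"%s["joint_pos"][6],"t %.2f"%s["t"],"w %.4f"%s["gripper_width"],"F",np.round(s["contact_force"],1))
E
python3 - <<'E'
from h import *
p=ctrl.capture("top"); W=cloud(p); im=p["image"]
for c in[(.437,.099),(.46,-.085),(.655,.018),(.42,.336)]:
    lo,hi=((.026,.036) if c[0]!=.42 else (.034,.046))
    m=(abs(W[...,2]-(lo+hi)/2)<(hi-lo)/2)&(np.hypot(W[...,0]-c[0],W[...,1]-c[1])<.085)
    P=W[m][:,:2]; r=cv2.minAreaRect((P*1000).astype(np.float32)); print(m.sum(),r,np.median(W[m][:,2]))
m=(abs(W[...,2]-.022)<.005)&(np.hypot(W[...,0]-.472,W[...,1]+.325)<.17)
print("tray",cv2.minAreaRect((W[m][:,:2]*1000).astype(np.float32)))
for q in["block_a_mid","block_a_hole"]:
  for r in ctrl.tip_of(p,q): print(q,world(p,r["at"]).round(3),r["confidence"])
for o in ctrl.outline_of(p,"gauge_mid"):
    P=W[o["pixels"]]; t=P[P[:,2]>.085] ; print("g",o["confidence"],P.mean(0).round(3),P[:,2].max(),t.mean(0).round(4) if len(t) else 0)
plan((.42,.336,.16),1.2)
cv2.imwrite("pics/b.png",cv2.resize(im[220:340,240:560],None,fx=2.5,fy=2.5,interpolation=2)[:,:,::-1])
cv2.imwrite("pics/b.png",cv2.resize(im[90:290,130:510],None,fx=2.1,fy=2.1,interpolation=2)[:,:,::-1])
E
```

```text
624 ((439.9994201660156, 99.43693542480469), (56.04723358154297, 89.85302734375), 84.56820678710938) 0.032547658885099605
652 ((453.9743347167969, -93.25312805175781), (89.86109924316406, 56.596923828125), 20.306537628173828) 0.032562068643635395
576 ((661.2531127929688, 17.602096557617188), (52.91126251220703, 90.21772766113281), 89.59381103515625) 0.032705539000449174
1054 ((424.35809326171875, 334.91082763671875), (75.7001953125, 111.77525329589844), 27.47072982788086) 0.04054321032106188
tray ((470.53314208984375, -326.22119140625), (166.79843139648438, 250.37232971191406), 85.82192993164062)
block_a_mid [0.434 0.097 0.015] 0.74
block_a_hole [0.465 0.1   0.035] 0.69
block_a_hole [ 0.478 -0.09   0.031] 0.55
g 0.69 [0.424 0.327 0.093] 1.121812103608487 [0.424  0.3265 0.1185]
g 0.5 [0.526 0.423 0.093] 1.121812103608487 [0.525  0.4197 0.1383]
[[[-54.1, -37.0, 8.8], np.float64(0.0004)], [[-54.1, -37.0, 8.8], np.float64(0.0004)], [[-54.2, -37.0, 8.8], np.float64(0.0004)], [[-54.2, -37.0, 8.8], np.float64(0.0004)], [[-54.2, -36.9, 8.8], np.float64(0.0004)]] dist/row 66.2 mm, turn/row -0.0 deg
pos [0.2343 0.6063 0.2038] yaw_y 1.202 tilt z [-0. -0. -1.] j7 -0.21 t 1.40 w 0.0919 F [ 0.   0.4 -0.3]
```

View pics/b.png

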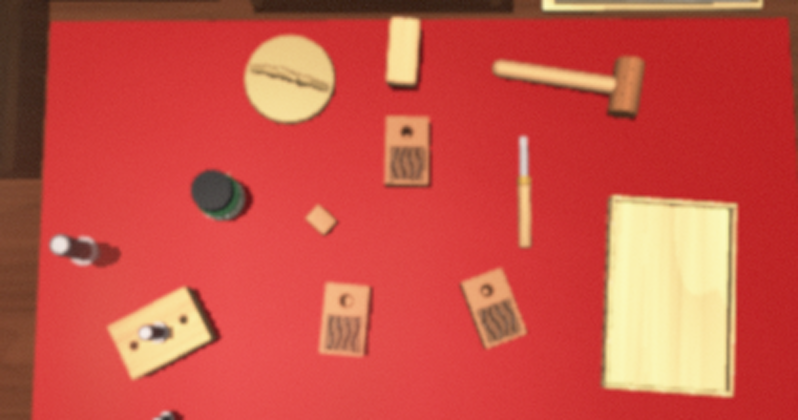

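The crop shows the holes at the upper (+x) ends of all three blocks, at crop pixels (346,299), (487,290) and (407,131). The gauge is in the stand at (152,332). Moving over it now.

Request:
move_arm(moves=[[[-48,-33,8],0],[[-48,-33,8],0],[[-48,-33,8],0],[[-48,-33,8],0],[[-48,-33,8],0]], jaw=50, newtons=20)

```text
t: 2.02
position: [0.3998, 0.3644, 0.1639]
tcp_rot: [0.576, 3.088, 0.001]
contact_force: [1.3, 0.3, -0.1]
gripper_width: 0.0509
grip_force: 0.0
```

Request:
move_arm(moves=[[[-15,-10,2],0],[[-15,-10,2],0],[[0,0,0],0],[[0,0,0],0],[[0,0,0],0]])

```text
t: 2.65
position: [0.4185, 0.338, 0.16]
tcp_rot: [-0.572, -3.089, -0.001]
contact_force: [-0.0, -0.7, 1.0]
gripper_width: 0.0503
grip_force: 0.0
```

Run:
```python
from h import *
p=ctrl.capture("wrist"); W=cloud(p); save(p,"w1")
s=ctrl.sense()
for q in["gauge_mid","stand_hole"]:
  for r in ctrl.tip_of(p,q): print(q,world(p,r["at"]).round(4),r["confidence"])
for lo,hi in((.092,.11),(.06,.09)):
  m=(W[...,2]>lo)&(W[...,2]<hi)&(np.hypot(W[...,0]-.421,W[...,1]-.335)<.04)&(p["range_z"]>0)
  P=W[m]; print(m.sum(),P.mean(0),P.min(0),P.max(0))
plan((.42,.336,.16),1.2)
```

```text
gauge_mid [0.4213 0.3353 0.0797] 0.87
gauge_mid [0.3128 0.3243 0.0425] 0.73
stand_hole [0.4238 0.3326 0.0441] 0.61
441 [0.42215382 0.33594298 0.10147927] [0.4140423  0.32673932 0.09201513] [0.43255659 0.34474149 0.10463077]
183 [0.41676482 0.33815461 0.07552922] [0.41392352 0.3277509  0.06012416] [0.42575063 0.34483983 0.08959063]
[[[-0.3, -0.1, -0.0], np.float64(0.0007)], [[-0.3, -0.1, -0.0], np.float64(0.0007)], [[-0.3, -0.1, -0.0], np.float64(0.0007)], [[-0.3, -0.1, -0.0], np.float64(0.0007)], [[-0.3, -0.1, -0.0], np.float64(0.0007)]] dist/row 0.3 mm, turn/row -0.0 deg
pos [0.4189 0.3372 0.1599] yaw_y 1.203 tilt z [-0.  0. -1.] j7 0.35 t 2.80 w 0.0501 F [-1.   0.6 -0.2]
```

View pics/w1.png

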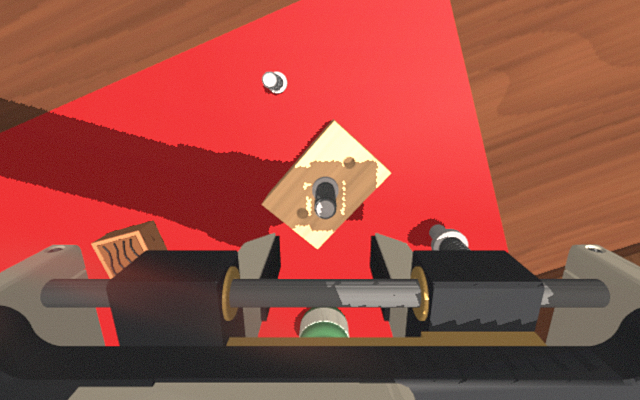

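The wrist view shows the gauge in the stand at (325,195), centred between the fingers. Descending and gripping.

Request:
move_arm(moves=[[[-4.3,0,30],0],[[0,0,30],0],[[0,0,25],0],[[0,0,15],0],[[0,0,0],0]])

```text
t: 3.42
position: [0.4227, 0.3346, 0.059]
tcp_rot: [-0.575, -3.087, 0.002]
contact_force: [-0.8, -0.1, 0.4]
gripper_width: 0.0502
grip_force: 0.0
```

Request:
move_arm(moves=[[[0,0,0],0],[[0,0,0],0],[[0,0,0],0],[[0,0,0],0],[[0,0,0],0]], jaw=8, newtons=25)

```text
t: 4.05
position: [0.4238, 0.3351, 0.0602]
tcp_rot: [0.576, 3.088, 0.001]
contact_force: [-0.5, -0.1, 1.9]
gripper_width: 0.0172
grip_force: 25.0
```

Request:
move_arm(moves=[[[0,0,-15],0],[[0,0,-25],0],[[0,0,-30],0],[[0,0,-30],0],[[0,0,0],0]])

```text
t: 4.68
position: [0.425, 0.3362, 0.163]
tcp_rot: [0.575, 3.085, 0.006]
contact_force: [0.2, -0.3, -0.7]
gripper_width: 0.0173
grip_force: 25.0
```

Run:
```python
from h import *
plan((.464,.098,.13),1.48)
```

```text
[[[-24.5, -41.6, 6.6], np.float64(-0.0556)], [[-22.1, -42.9, 6.6], np.float64(-0.0556)], [[-19.7, -44.1, 6.6], np.float64(-0.0556)], [[-17.2, -45.1, 6.6], np.float64(-0.0556)], [[-14.7, -46.0, 6.6], np.float64(-0.0556)]] dist/row 48.7 mm, turn/row 3.2 deg
pos [0.425  0.3362 0.163 ] yaw_y 1.202 tilt z [ 0.004  0.003 -1.   ] j7 0.36 t 4.67 w 0.0173 F [ 0.2 -0.3 -0.7]
```

Request:
move_arm(moves=[[[-24.5,-41.6,6.6],-0.0556],[[-22.1,-42.9,6.6],-0.0556],[[-19.7,-44.1,6.6],-0.0556],[[-17.2,-45.1,6.6],-0.0556],[[-14.7,-46,6.6],-0.0556]])

```text
t: 5.3
position: [0.4618, 0.0949, 0.1261]
tcp_rot: [-0.139, -3.137, 0.001]
contact_force: [1.1, -0.3, -1.7]
gripper_width: 0.0171
grip_force: 25.0
```

Request:
move_arm(moves=[[[0,0,0],0],[[0,0,0],0],[[0,0,0],0],[[0,0,0],0],[[0,0,0],0]])

```text
t: 5.92
position: [0.4625, 0.0974, 0.1268]
tcp_rot: [0.14, 3.138, 0.0]
contact_force: [0.9, -1.1, -0.8]
gripper_width: 0.0174
grip_force: 25.0
```

```bash
cat >> h.py <<'E'
def look(name,c,ztop=.032,r=.08):
    p=ctrl.capture("wrist"); W=cloud(p); save(p,name); ok=p["range_z"]>0
    for q in["gauge_mid","gauge_collar","block_a_hole","block_a_mid"]:
        print(q,[(world(p,x["at"]).round(4).tolist(),round(x["confidence"],2)) for x in ctrl.tip_of(p,q)])
    m=ok&(abs(W[...,2]-ztop)<.005)&(np.hypot(W[...,0]-c[0],W[...,1]-c[1])<r)
    if m.sum(): print("top",m.sum(),cv2.minAreaRect((W[m][:,:2]*1000).astype(np.float32)),np.median(W[m][:,2]))
    return p,W
E
python3 - <<'E'
from h import *
p,W=look("w2",(.44,.099))
plan((.464,.098,.13),1.48)
E
```

```text
gauge_mid [([0.4604, 0.0976, 0.1416], 0.69), ([0.4668, 0.1001, 0.0282], 0.26)]
gauge_collar [([0.4686, 0.0931, 0.1138], 0.6), ([0.4232, 0.3338, 0.041], 0.47)]
block_a_hole [([0.4651, 0.0982, 0.0328], 0.87)]
block_a_mid [([0.437, 0.1028, 0.0207], 0.72)]
top 5753 ((439.75244140625, 99.96253967285156), (56.10612487792969, 90.39871215820312), 84.58265686035156) 0.03426589359924528
[[[-0.3, 0.3, -0.6], np.float64(0.0)], [[-0.3, 0.3, -0.6], np.float64(0.0)], [[-0.3, 0.3, -0.6], np.float64(0.0)], [[-0.3, 0.3, -0.6], np.float64(0.0)], [[-0.3, 0.3, -0.6], np.float64(0.0)]] dist/row 0.7 mm, turn/row -0.0 deg
pos [0.4626 0.0967 0.1268] yaw_y 1.480 tilt z [-0.  0. -1.] j7 1.12 t 6.17 w 0.0175 F [-0.3  0.6 -1.8]
```

View pics/w2.png

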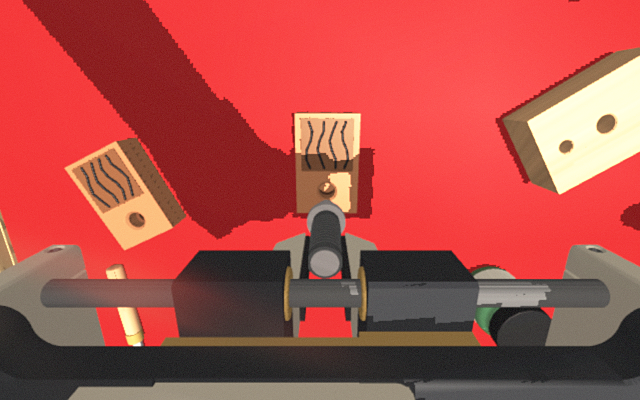

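The wrist view shows the held gauge at (325,240) just above the hole of this block at (327,188). Next, the gauge axis measured in the same camera.

Run:
```python
from h import *
p=ctrl.capture("wrist"); W=cloud(p); s=ctrl.sense(); pos=np.array(s["position"]); print(pos)
m=np.zeros((400,640),bool); m[195:280,295:350]=1
m&=(p["range_z"]>0)&(np.hypot(W[...,0]-pos[0],W[...,1]-pos[1])<.03)
P=W[m]
for lo,hi in((.155,.18),(.10,.113)):
    Q=P[(P[:,2]>lo)&(P[:,2]<hi)]; print(len(Q),Q.min(0).round(4),Q.max(0).round(4),((Q.min(0)+Q.max(0))/2).round(4))
# collar disc top: histogram heights
print(np.histogram(P[:,2],bins=np.arange(.09,.18,.005)))
W0=W; mm=(p["range_z"]>0)&(abs(W[...,2]-.033)<.005)&(np.hypot(W[...,0]-.454,W[...,1]+.093)<.07)
print("blk2",cv2.minAreaRect((W[mm][:,:2]*1000).astype(np.float32)))
```

```text
[0.46254966 0.09669794 0.12681109]
1832 [0.451  0.0808 0.1551] [0.4743 0.1095 0.1799] [0.4626 0.0952 0.1675]
78 [0.4488 0.0842 0.108 ] [0.4602 0.1091 0.113 ] [0.4545 0.0967 0.1105]
(array([  0,   0,   0,  21, 342, 171,  71,  66,  91,  87, 108, 107, 159,
       223, 246, 989, 265]), array([0.09 , 0.095, 0.1  , 0.105, 0.11 , 0.115, 0.12 , 0.125, 0.13 ,
       0.135, 0.14 , 0.145, 0.15 , 0.155, 0.16 , 0.165, 0.17 , 0.175]))
blk2 ((453.4720458984375, -92.7496566772461), (90.31497955322266, 59.09529495239258), 20.103961944580078)
```

Request:
move_arm(moves=[[[-1.4,1.1,15],0],[[0,0,15],0],[[0,0,10],0],[[0,0,3],0],[[0,0,2],0]], newtons=15)

```text
t: 6.85
position: [0.4641, 0.0977, 0.0816]
tcp_rot: [-0.142, -3.138, -0.0]
contact_force: [-0.2, 0.6, -0.1]
gripper_width: 0.0172
grip_force: 15.0
```

Request:
move_arm(moves=[[[0,0,3],0],[[0,0,2],0],[[0,0,2],0],[[0,0,2],0],[[0,0,2],0]])

```text
t: 7.48
position: [0.4641, 0.0976, 0.0707]
tcp_rot: [0.143, 3.138, 0.0]
contact_force: [0.4, -0.2, -1.6]
gripper_width: 0.0172
grip_force: 15.0
```

Request:
move_arm(moves=[[[0,0,2],0],[[0,0,2],0],[[0,0,1.5],0],[[0,0,1.5],0],[[0,0,1],0]])

```text
t: 8.1
position: [0.4641, 0.0976, 0.0627]
tcp_rot: [-0.143, -3.138, -0.0]
contact_force: [-0.0, -0.5, -1.6]
gripper_width: 0.0175
grip_force: 15.0
```

Request:
move_arm(moves=[[[0,0,1],0],[[0,0,1],0],[[0,0,1],0],[[0,0,0],0],[[0,0,0],0]])

```text
t: 8.72
position: [0.4641, 0.0976, 0.0598]
tcp_rot: [0.143, 3.138, 0.0]
contact_force: [0.4, -0.5, -0.3]
gripper_width: 0.0179
grip_force: 15.0
```

Request:
move_arm(moves=[[[0,0,1.5],0],[[0,0,1.5],0],[[0,0,1.5],0],[[0,0,1],0],[[0,0,0],0]])

```text
t: 9.35
position: [0.464, 0.0976, 0.0542]
tcp_rot: [-0.143, -3.138, -0.0]
contact_force: [-0.6, 0.3, -0.7]
gripper_width: 0.0174
grip_force: 15.0
```

Request:
move_arm(moves=[[[0,0,0.5],0],[[0,0,0.5],0],[[0,0,0.5],0],[[0,0,0],0],[[0,0,0],0]])

```text
t: 9.98
position: [0.4641, 0.0976, 0.0528]
tcp_rot: [-0.143, -3.138, -0.0]
contact_force: [-0.4, 0.6, -1.2]
gripper_width: 0.0177
grip_force: 15.0
```

Run:
```python
from h import *
p,W=look("w3",(.44,.099)); pos=ctrl.sense()["position"]; print(pos)
m=np.zeros((400,640),bool); m[150:330,270:380]=1
m&=(p["range_z"]>0)&(np.hypot(W[...,0]-.463,W[...,1]-.0977)<.03)
h,b=np.histogram(W[m][:,2],bins=np.arange(.02,.12,.003)); print([(round(float(x),3),int(k)) for x,k in zip(b,h)])
p=ctrl.capture("top")
```

```text
gauge_mid []
gauge_collar [([0.4623, 0.0976, 0.0378], 0.69)]
block_a_hole []
block_a_mid [([0.4408, 0.0987, 0.0191], 0.88)]
top 9155 ((436.8821105957031, 100.28402709960938), (56.34372329711914, 85.0068588256836), 84.5889663696289) 0.03432048874758377
[0.46409361 0.09763567 0.05282236]
[(0.02, 0), (0.023, 0), (0.026, 0), (0.029, 2), (0.032, 2750), (0.035, 416), (0.038, 308), (0.041, 145), (0.044, 38), (0.047, 48), (0.05, 26), (0.053, 50), (0.056, 50), (0.059, 59), (0.062, 65), (0.065, 55), (0.068, 59), (0.071, 61), (0.074, 59), (0.077, 102), (0.08, 154), (0.083, 191), (0.086, 213), (0.089, 273), (0.092, 604), (0.095, 762), (0.098, 108), (0.101, 120), (0.104, 127), (0.107, 100), (0.11, 122), (0.113, 117), (0.116, 101)]
```

View pics/w3.png

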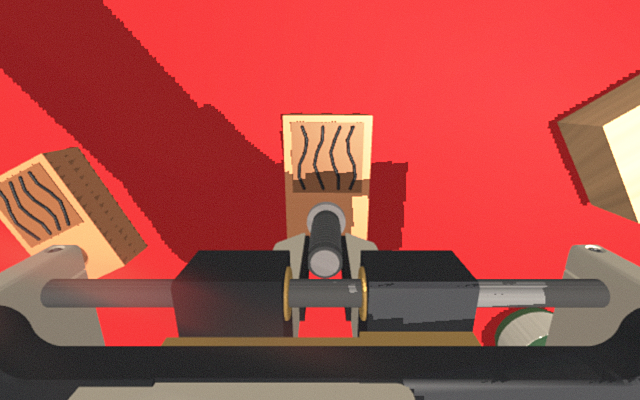

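The wrist view shows the gauge's collar at (326,222), practically on the face of this block. The measured height agrees (TCP 0.053, while a pilot hole would have stopped it at 0.064). This is the block that takes the gauge, so I'll seat it, release and rise.

Request:
move_arm(moves=[[[0,0,0.5],0],[[0,0,0.4],0],[[0,0,0],0],[[0,0,0],0],[[0,0,0],0]])

```text
t: 10.9
position: [0.4643, 0.0978, 0.0521]
tcp_rot: [0.142, 3.138, 0.0]
contact_force: [-0.9, -0.5, 4.8]
gripper_width: 0.0179
grip_force: 15.0
```

Request:
move_arm(moves=[[[0,0,0],0],[[0,0,0],0],[[0,0,0],0],[[0,0,0],0],[[0,0,0],0]], jaw=40)

```text
t: 11.52
position: [0.464, 0.0976, 0.0518]
tcp_rot: [-0.143, -3.138, -0.0]
contact_force: [-0.3, -0.2, 0.8]
gripper_width: 0.04
grip_force: 0.0
```

Request:
move_arm(moves=[[[0,0,-15],0],[[0,0,-30],0],[[0,0,-35],0],[[0,0,-35],0],[[0,0,0],0]])

```text
t: 12.15
position: [0.4667, 0.0983, 0.1707]
tcp_rot: [0.142, 3.131, 0.002]
contact_force: [0.4, -0.6, -0.9]
gripper_width: 0.0398
grip_force: 0.0
```

Run:
```python
from h import *
p,W=look("w4",(.44,.099))
m=(p["range_z"]>0)&(np.hypot(W[...,0]-.463,W[...,1]-.0977)<.03)&(W[...,2]<.11)
h,b=np.histogram(W[m][:,2],bins=np.arange(.03,.11,.004)); print([(round(float(x),3),int(k)) for x,k in zip(b,h)])
# blocks 2: center (.4537,-.093), length 20.2deg -> grip along 110.2deg
plan((.4537,-.093,.14),np.radians(110.2))
```

```text
gauge_mid [([0.4649, 0.0991, 0.0664], 0.66)]
gauge_collar [([0.4683, 0.0978, 0.037], 0.77)]
block_a_hole [([0.4636, 0.0985, 0.0315], 0.64)]
block_a_mid [([0.44, 0.1033, 0.0211], 0.85)]
top 4154 ((439.8766784667969, 99.85406494140625), (56.05965042114258, 89.49272155761719), 84.56429290771484) 0.03434231756211828
[(0.03, 690), (0.034, 941), (0.038, 176), (0.042, 13), (0.046, 14), (0.05, 14), (0.054, 14), (0.058, 14), (0.062, 23), (0.066, 21), (0.07, 15), (0.074, 23), (0.078, 21), (0.082, 17), (0.086, 33), (0.09, 95), (0.094, 256), (0.098, 0), (0.102, 0)]
[[[-1.6, -38.1, 5.2], np.float64(-0.0887)], [[1.8, -38.1, 5.2], np.float64(-0.0887)], [[5.2, -37.8, 5.2], np.float64(-0.0887)], [[8.5, -37.2, 5.2], np.float64(-0.0887)], [[11.8, -36.3, 5.2], np.float64(-0.0887)]] dist/row 38.5 mm, turn/row 5.1 deg
pos [0.4631 0.0974 0.1661] yaw_y 1.480 tilt z [-0.002 -0.    -1.   ] j7 1.14 t 12.40 w 0.0400 F [-0.4  0.3 -0.4]
```

View pics/w4.png

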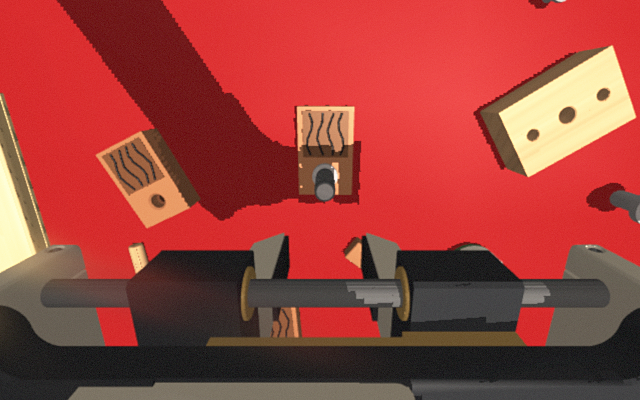

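The gauge stands home in its block at (325,180), with its top at about z 0.095. On to the second block, lower left in the view at (148,180).

Request:
move_arm(moves=[[[-1.6,-38.1,5.2],-0.0887],[[1.8,-38.1,5.2],-0.0887],[[5.2,-37.8,5.2],-0.0887],[[8.5,-37.2,5.2],-0.0887],[[11.8,-36.3,5.2],-0.0887]], jaw=85)

```text
t: 13.02
position: [0.4537, -0.0939, 0.1398]
tcp_rot: [0.556, -3.09, -0.001]
contact_force: [1.4, 0.2, 0.1]
gripper_width: 0.0833
grip_force: 0.0
```

Request:
move_arm(moves=[[[0,0,30],0],[[0,0,20],0],[[0,0,0],0],[[0,0,0],0],[[0,0,0],0]])

```text
t: 13.65
position: [0.4554, -0.0929, 0.0917]
tcp_rot: [-0.552, 3.091, -0.001]
contact_force: [0.8, 0.3, 0.0]
gripper_width: 0.085
grip_force: 0.0
```

Run:
```python
from h import *
p,W=look("w5",(.454,-.093))
plan((.4537,-.093,.01),np.radians(110.2))
```

```text
gauge_mid [([0.4405, 0.0993, 0.0209], 0.22)]
gauge_collar []
block_a_hole []
block_a_mid [([0.441, 0.0991, 0.0208], 0.97)]
top 7297 ((453.50775146484375, -92.54595947265625), (90.62222290039062, 56.099647521972656), 20.216068267822266) 0.034283731466727904
[[[0.2, 0.1, 16.3], np.float64(0.0001)], [[0.2, 0.1, 16.3], np.float64(0.0001)], [[0.2, 0.1, 16.3], np.float64(0.0001)], [[0.2, 0.1, 16.3], np.float64(0.0001)], [[0.2, 0.1, 16.3], np.float64(0.0001)]] dist/row 16.3 mm, turn/row -0.0 deg
pos [ 0.4549 -0.093   0.0914] yaw_y 1.924 tilt z [ 0.001 -0.    -1.   ] j7 1.97 t 13.90 w 0.0848 F [-0.7 -0.5  0.1]
```

Request:
move_arm(moves=[[[0.5,0.2,25],0],[[0.5,0.2,25],0],[[0,0,20],0],[[0,0,11],0],[[0,0,0],0]])

```text
t: 14.52
position: [0.4531, -0.0927, 0.0095]
tcp_rot: [0.551, -3.092, -0.001]
contact_force: [0.3, 0.1, 1.0]
gripper_width: 0.085
grip_force: 0.0
```

Request:
move_arm(moves=[[[0,0,0],0],[[0,0,0],0],[[0,0,0],0],[[0,0,0],0],[[0,0,0],0]], jaw=45, newtons=25)

```text
t: 15.15
position: [0.4536, -0.0929, 0.01]
tcp_rot: [-0.551, 3.093, -0.0]
contact_force: [-0.7, 0.1, -0.0]
gripper_width: 0.0456
grip_force: 0.0
```

Request:
move_arm(moves=[[[0,0,-15],0],[[0,0,-25],0],[[0,0,-30],0],[[0,0,-20],0],[[0,0,0],0]])

```text
t: 15.78
position: [0.4553, -0.0932, 0.1022]
tcp_rot: [-0.55, 3.089, -0.003]
contact_force: [0.4, -0.2, -0.7]
gripper_width: 0.0451
grip_force: 0.0
```

Run:
```python
from h import *
a=np.radians(-4.2); c=np.array([.4705,-.326]); u=np.array([np.cos(a),np.sin(a)])
print(c-.058*u,c+.058*u)
plan((*(c-.058*u),.10),np.radians(85.8))
```

```text
[ 0.41265576 -0.32175218] [ 0.52834424 -0.33024782]
[[[23.8, -39.9, 0.4], np.float64(0.0852)], [[20.3, -41.8, 0.4], np.float64(0.0852)], [[16.7, -43.4, 0.4], np.float64(0.0852)], [[12.9, -44.7, 0.4], np.float64(0.0852)], [[9.1, -45.6, 0.4], np.float64(0.0852)]] dist/row 46.5 mm, turn/row -4.9 deg
pos [ 0.4553 -0.0932  0.1022] yaw_y 1.923 tilt z [ 0.004 -0.001 -1.   ] j7 1.98 t 15.78 w 0.0451 F [ 0.4 -0.2 -0.7]
```

The jaws closed to 45 mm with no grip force, so the grasp missed. Looking.

Run:
```python
from h import *
p,W=look("w6",(.454,-.093)); t=ctrl.capture("top"); im=np.vstack([p["image"],cv2.resize(t["image"],(640,400))]); cv2.imwrite("pics/c.png",cv2.resize(im,None,fx=.75,fy=.75)[:,:,::-1])
```

```text
gauge_mid [([0.4624, 0.0952, 0.0693], 0.59)]
gauge_collar [([0.4668, 0.0945, 0.0364], 0.73)]
block_a_hole [([0.4644, 0.1002, 0.0297], 0.97)]
block_a_mid [([0.4403, 0.0997, 0.0179], 0.89)]
top 6742 ((453.3293151855469, -92.63107299804688), (90.3372802734375, 56.146934509277344), 20.043987274169922) 0.034272962704782715
```

View pics/c.png

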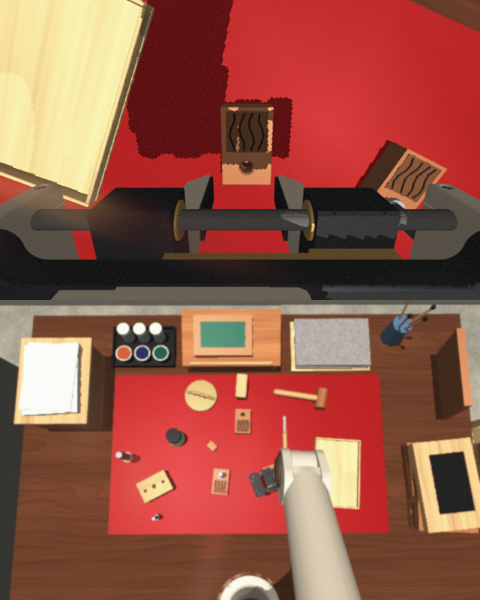

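The block is still in place at c.png (247,145), unmoved and directly below the tool. The jaws may simply not have been down around it when they closed. Repeating the descent, this time watching each stage.

Request:
move_arm(moves=[[[0,0,0],0],[[0,0,0],0],[[0,0,0],0],[[0,0,0],0],[[0,0,0],0]], jaw=88)

```text
t: 16.7
position: [0.4535, -0.0929, 0.0999]
tcp_rot: [0.551, -3.093, -0.0]
contact_force: [0.6, 0.4, -0.3]
gripper_width: 0.087
grip_force: 0.0
```

Request:
move_arm(moves=[[[0,0,25],0],[[0,0,25],0],[[0,0,20],0],[[0,0,15],0],[[0,0,3],0]])

```text
t: 17.32
position: [0.4529, -0.0927, 0.0111]
tcp_rot: [0.551, -3.091, -0.001]
contact_force: [0.1, -0.1, -0.9]
gripper_width: 0.0884
grip_force: 0.0
```

Request:
move_arm(moves=[[[0,0,0],0],[[0,0,0],0],[[0,0,0],0],[[0,0,0],0],[[0,0,0],0]], jaw=30, newtons=30)

```text
t: 17.95
position: [0.4537, -0.0929, 0.0121]
tcp_rot: [-0.551, 3.093, -0.0]
contact_force: [-1.0, 0.1, -0.1]
gripper_width: 0.0425
grip_force: 0.0
```

Run:
```python
from h import *
p,W=look("w7",(.454,-.093))
plan((.4537,-.093,.01),np.radians(110.2))
```

```text
gauge_mid []
gauge_collar []
block_a_hole []
block_a_mid []
top 10931 ((453.454833984375, -92.42333984375), (91.1345443725586, 56.306007385253906), 20.14566993713379) 0.034369999932877274
[[[-0.0, -0.0, 0.4], np.float64(0.0)], [[-0.0, -0.0, 0.4], np.float64(0.0)], [[-0.0, -0.0, 0.4], np.float64(0.0)], [[-0.0, -0.0, 0.4], np.float64(0.0)], [[-0.0, -0.0, 0.4], np.float64(0.0)]] dist/row 0.4 mm, turn/row -0.0 deg
pos [ 0.4536 -0.0929  0.0119] yaw_y 1.924 tilt z [ 0.  0. -1.] j7 1.92 t 18.20 w 0.0303 F [-0.5 -0.5 -1.4]
```

View pics/w7.png

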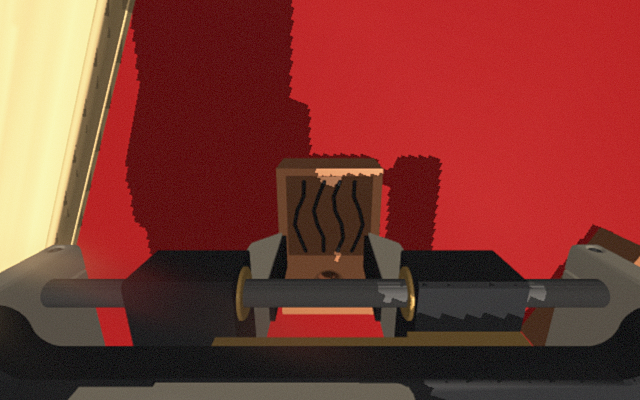

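The picture shows the fingers closing over the block's hole end at (325,290), with no force and the width still shrinking. Checking with depth where the fingertips really are.

Run:
```python
from h import *
p=ctrl.capture("wrist"); W=cloud(p); save(p,"w8"); s=ctrl.sense()
R=Ro.from_rotvec(s["tcp_rot"]).as_matrix(); T=(W-s["position"])@R*1000
print(s["position"],s["gripper_width"],s["grip_force"])
for v in range(230,345,12):
    print(v,[tuple(T[v,u].round(0).astype(int)) for u in range(250,400,14)])
```

```text
[ 0.45351042 -0.09284834  0.01188569] 0.030099568129298922 0.0
230 [(np.int64(-3), np.int64(-51), np.int64(10)), (np.int64(-3), np.int64(-42), np.int64(9)), (np.int64(10), np.int64(-28), np.int64(-22)), (np.int64(11), np.int64(-20), np.int64(-22)), (np.int64(11), np.int64(-12), np.int64(-23)), (np.int64(11), np.int64(-4), np.int64(-24)), (np.int64(11), np.int64(4), np.int64(-22)), (np.int64(11), np.int64(11), np.int64(-22)), (np.int64(11), np.int64(19), np.int64(-24)), (np.int64(11), np.int64(27), np.int64(-22)), (np.int64(-3), np.int64(42), np.int64(10))]
242 [(np.int64(-11), np.int64(-52), np.int64(9)), (np.int64(-11), np.int64(-42), np.int64(8)), (np.int64(10), np.int64(-25), np.int64(-36)), (np.int64(8), np.int64(-19), np.int64(-33)), (np.int64(4), np.int64(-12), np.int64(-23)), (np.int64(3), np.int64(-4), np.int64(-22)), (np.int64(4), np.int64(4), np.int64(-23)), (np.int64(4), np.int64(11), np.int64(-23)), (np.int64(10), np.int64(18), np.int64(-37)), (np.int64(10), np.int64(25), np.int64(-36)), (np.int64(-11), np.int64(42), np.int64(9))]
254 [(np.int64(36), np.int64(-24), np.int
[... 3324 characters left out ...]
nt64(10)), (np.int64(-79), np.int64(16), np.int64(9)), (np.int64(-79), np.int64(26), np.int64(9)), (np.int64(6), np.int64(16), np.int64(-94)), (np.int64(22), np.int64(16), np.int64(-113))]
338 [(np.int64(21), np.int64(-21), np.int64(-116)), (np.int64(21), np.int64(-17), np.int64(-117)), (np.int64(21), np.int64(-14), np.int64(-116)), (np.int64(21), np.int64(-10), np.int64(-116)), (np.int64(20), np.int64(-6), np.int64(-116)), (np.int64(21), np.int64(-3), np.int64(-116)), (np.int64(21), np.int64(1), np.int64(-116)), (np.int64(22), np.int64(4), np.int64(-118)), (np.int64(21), np.int64(8), np.int64(-117)), (np.int64(22), np.int64(12), np.int64(-117)), (np.int64(21), np.int64(15), np.int64(-116))]
```

View pics/w8.png

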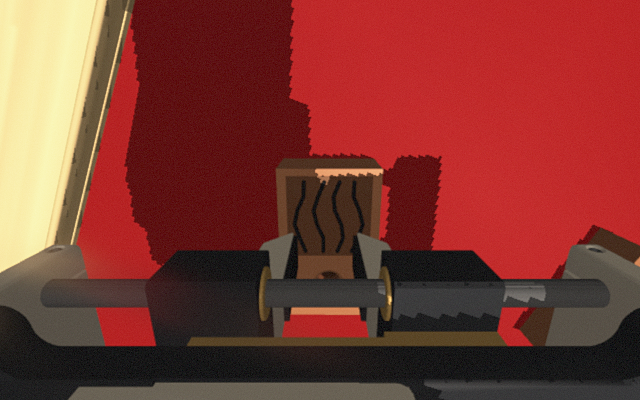

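Depth confirms it: the fingers are inside the block's outline (block top at tool z -22, y ±28; fingers at y ±17 to ±25) with no contact force. So there is no contact at the block's middle, which the brief doesn't describe. I'll open up and probe a grip at the hole end, slightly lower.

Request:
move_arm(moves=[[[0,0,0],0],[[0,0,0],0],[[0,0,0],0],[[0,0,0],0],[[0,0,0],0]], jaw=88)

```text
t: 18.88
position: [0.4536, -0.0929, 0.0119]
tcp_rot: [-0.551, 3.093, 0.0]
contact_force: [0.3, 0.1, 0.9]
gripper_width: 0.0756
grip_force: 0.0
```

Request:
move_arm(moves=[[[-12,0,0],0],[[-10,0,2],0],[[0,0,3],0],[[0,0,0],0],[[0,0,0],0]])

```text
t: 19.5
position: [0.4736, -0.0853, 0.0067]
tcp_rot: [0.551, -3.092, -0.0]
contact_force: [-0.3, 0.3, 0.0]
gripper_width: 0.0878
grip_force: 0.0
```

Request:
move_arm(moves=[[[0,0,0],0],[[0,0,0],0],[[0,0,0],0],[[0,0,0],0],[[0,0,0],0]], jaw=45, newtons=20)

```text
t: 20.12
position: [0.4742, -0.0851, 0.0069]
tcp_rot: [0.551, -3.093, -0.0]
contact_force: [-0.1, 0.4, 0.6]
gripper_width: 0.0553
grip_force: 20.0
```

The hole end grips properly (55 mm, 20 N). Firming the grip and lifting.

Request:
move_arm(moves=[[[0,0,0],0],[[0,0,-5],0],[[0,0,-15],0],[[0,0,-25],0],[[0,0,-25],0]], newtons=45)

```text
t: 20.75
position: [0.4741, -0.0853, 0.0783]
tcp_rot: [-0.551, 3.093, -0.0]
contact_force: [0.2, -0.2, -1.9]
gripper_width: 0.0542
grip_force: 45.0
```

Run:
```python
from h import *
p=ctrl.capture("wrist"); W=cloud(p); s=ctrl.sense()
R=Ro.from_rotvec(s["tcp_rot"]).as_matrix(); T=(W-s["position"])@R*1000
m=(p["range_z"]>0)&(abs(T[...,1])<26)&(T[...,0]>-20)&(T[...,0]<75)&(T[...,2]>-45)&(T[...,2]<15)
P=T[m]; A=np.c_[P[:,0],P[:,1],np.ones(len(P))]; k=np.linalg.lstsq(A,P[:,2],rcond=None)[0]
print("plane",k,len(P),P.min(0),P.max(0), s["grip_force"])
plan((.4341,-.3233,.075),np.radians(85.8))
```

```text
plane [ 2.29859910e-03 -4.23117382e-03 -2.32011726e+01] 15396 [-15.47513673 -25.99578586 -27.22874393] [69.75234596 25.99946108  9.23121099] 44.98141039162874
[[[24.4, -41.7, 1.3], np.float64(0.0852)], [[20.7, -43.6, 1.3], np.float64(0.0852)], [[16.9, -45.2, 1.3], np.float64(0.0852)], [[13.0, -46.5, 1.3], np.float64(0.0852)], [[9.0, -47.4, 1.3], np.float64(0.0852)]] dist/row 48.3 mm, turn/row -4.9 deg
pos [ 0.4764 -0.0857  0.0813] yaw_y 1.924 tilt z [ 0.005 -0.001 -1.   ] j7 1.94 t 20.80 w 0.0537 F [-0.2  0.4 -0.7]
```

Request:
move_arm(moves=[[[24.4,-41.7,1.3],0.0852],[[20.7,-43.6,1.3],0.0852],[[16.9,-45.2,1.3],0.0852],[[13,-46.5,1.3],0.0852],[[9,-47.4,1.3],0.0852]])

```text
t: 21.42
position: [0.4316, -0.3245, 0.0707]
tcp_rot: [0.119, 3.139, -0.0]
contact_force: [1.5, 0.0, -1.8]
gripper_width: 0.0544
grip_force: 45.0
```

Request:
move_arm(moves=[[[0,0,0],0],[[0,0,0],0],[[0,0,0],0],[[0,0,0],0],[[0,0,0],0]])

```text
t: 22.05
position: [0.4323, -0.3222, 0.0705]
tcp_rot: [0.113, 3.139, 0.0]
contact_force: [0.2, 0.3, -2.2]
gripper_width: 0.054
grip_force: 45.0
```

Run:
```python
from h import *
p=ctrl.capture("wrist"); W=cloud(p)
m=(p["range_z"]>0)&(abs(W[...,2]-.022)<.006)&(np.hypot(W[...,0]-.47,W[...,1]+.326)<.17)
print("tray",m.sum(),cv2.minAreaRect((W[m][:,:2]*1000).astype(np.float32)))
plan((.4341,-.3233,.013),np.radians(85.8))
```

```text
tray 4559 ((410.1861267089844, -321.4681396484375), (165.3523406982422, 130.6763153076172), 85.84912872314453)
[[[-0.4, -0.2, 11.5], np.float64(0.0002)], [[-0.4, -0.2, 11.5], np.float64(0.0002)], [[-0.4, -0.2, 11.5], np.float64(0.0002)], [[-0.4, -0.2, 11.5], np.float64(0.0002)], [[-0.4, -0.2, 11.5], np.float64(0.0002)]] dist/row 11.5 mm, turn/row -0.0 deg
pos [ 0.4322 -0.3224  0.0705] yaw_y 1.499 tilt z [ 0.  0. -1.] j7 2.06 t 22.10 w 0.0542 F [ 0.3 -0.8 -2.4]
```

Request:
move_arm(moves=[[[-1.8,-0.9,20],0],[[0,0,20],0],[[0,0,12],0],[[0,0,3],0],[[0,0,1.5],0]])

```text
t: 22.72
position: [0.434, -0.3241, 0.0142]
tcp_rot: [0.115, 3.139, -0.0]
contact_force: [-0.3, 0.2, -2.7]
gripper_width: 0.0544
grip_force: 45.0
```

Request:
move_arm(moves=[[[0,0,1],0],[[0,0,0.5],0],[[0,0,0],0],[[0,0,0],0],[[0,0,0],0]])

```text
t: 23.35
position: [0.4338, -0.324, 0.0125]
tcp_rot: [0.115, 3.139, -0.0]
contact_force: [0.0, 0.1, -2.5]
gripper_width: 0.0539
grip_force: 45.0
```

Request:
move_arm(moves=[[[0,0,0],0],[[0,0,0],0],[[0,0,0],0],[[0,0,0],0],[[0,0,0],0]], jaw=74)

```text
t: 23.98
position: [0.4337, -0.3239, 0.0124]
tcp_rot: [-0.115, -3.139, -0.0]
contact_force: [-0.4, -0.5, -0.0]
gripper_width: 0.074
grip_force: 0.0
```

Request:
move_arm(moves=[[[0,0,-15],0],[[0,0,-30],0],[[0,0,-45],0],[[0,0,-50],0],[[0,0,0],0]])

```text
t: 24.6
position: [0.4368, -0.3262, 0.158]
tcp_rot: [0.115, 3.131, -0.009]
contact_force: [0.5, -0.1, 0.3]
gripper_width: 0.074
grip_force: 0.0
```

Run:
```python
from h import *
p=ctrl.capture("wrist"); W=cloud(p)
m=(p["range_z"]>0)&(abs(W[...,2]-.038)<.006)&(np.hypot(W[...,0]-.413,W[...,1]+.322)<.08)
print("blk",m.sum(),cv2.minAreaRect((W[m][:,:2]*1000).astype(np.float32)),np.median(W[m][:,2]),W[m][:,2].std())
# block 3 : hole (.685,.0174), axis -0.4deg; grip at +.022
plan((.683,.0175,.15),np.radians(89.6),n=8)
```

```text
blk 5199 ((412.4700927734375, -323.3215026855469), (55.98907470703125, 90.5579605102539), 84.87848663330078) 0.039300184746041716 0.0009468093069196173
[[[-27.7, 45.0, 0.7], np.float64(-0.0083)], [[-28.1, 44.7, 0.7], np.float64(-0.0083)], [[-28.5, 44.5, 0.7], np.float64(-0.0083)], [[-28.9, 44.3, 0.7], np.float64(-0.0083)], [[-29.2, 44.0, 0.7], np.float64(-0.0083)], [[-29.6, 43.8, 0.7], np.float64(-0.0083)], [[-29.9, 43.5, 0.7], np.float64(-0.0083)], [[-30.3, 43.3, 0.7], np.float64(-0.0083)]] dist/row 52.9 mm, turn/row 0.5 deg
pos [ 0.4353 -0.3251  0.1555] yaw_y 1.497 tilt z [ 0.005 -0.003 -1.   ] j7 2.07 t 24.65 w 0.0743 F [-0.9 -0.6 -0.8]
```

Request:
move_arm(moves=[[[-27.7,45,0.7],-0.0083],[[-28.1,44.7,0.7],-0.0083],[[-28.5,44.5,0.7],-0.0083],[[-28.9,44.3,0.7],-0.0083],[[-29.2,44,0.7],-0.0083]])

```text
t: 25.28
position: [0.5883, -0.1083, 0.1478]
tcp_rot: [-0.05, -3.139, -0.0]
contact_force: [-0.4, -0.6, -0.3]
gripper_width: 0.0739
grip_force: 0.0
```

Request:
move_arm(moves=[[[-29.6,43.8,0.7],-0.0083],[[-29.9,43.5,0.7],-0.0083],[[-30.3,43.3,0.7],-0.0083],[[0,0,20],0],[[0,0,20],0]], jaw=88)

```text
t: 25.9
position: [0.68, 0.0181, 0.1045]
tcp_rot: [-0.01, -3.139, 0.001]
contact_force: [0.2, -0.6, 0.7]
gripper_width: 0.0882
grip_force: 0.0
```

Run:
```python
from h import *
p,W=look("w9",(.66,.0176))
plan((.683,.0175,.007),np.radians(89.6))
```

```text
gauge_mid [([0.7455, -0.2811, 0.0215], 0.47)]
gauge_collar []
block_a_hole []
block_a_mid []
top 7003 ((661.335205078125, 18.140777587890625), (56.18842315673828, 90.55540466308594), 88.65508270263672) 0.03425314178320568
[[[-0.4, 0.1, 20.0], np.float64(-0.0004)], [[-0.4, 0.1, 20.0], np.float64(-0.0004)], [[-0.4, 0.1, 20.0], np.float64(-0.0004)], [[-0.4, 0.1, 20.0], np.float64(-0.0004)], [[-0.4, 0.1, 20.0], np.float64(-0.0004)]] dist/row 20.0 mm, turn/row 0.0 deg
pos [0.6809 0.0168 0.1068] yaw_y 1.562 tilt z [-0.001 -0.001 -1.   ] j7 1.41 t 26.15 w 0.0879 F [-0.  -0.7 -0.8]
```

Request:
move_arm(moves=[[[-2.2,0.8,25],0.015],[[0,0,30],0],[[0,0,28],0],[[0,0,17],0],[[0,0,0],0]])

```text
t: 26.78
position: [0.6827, 0.0188, 0.0061]
tcp_rot: [-0.035, -3.14, 0.0]
contact_force: [-0.0, -0.5, -0.4]
gripper_width: 0.0879
grip_force: 0.0
```

Request:
move_arm(moves=[[[0,0,0],0],[[0,0,0],0],[[0,0,0],0],[[0,0,0],0],[[0,0,0],0]], jaw=45, newtons=20)

```text
t: 27.4
position: [0.6839, 0.0194, 0.0074]
tcp_rot: [0.034, 3.141, -0.0]
contact_force: [-0.3, -0.2, 4.5]
gripper_width: 0.0551
grip_force: 20.0
```

Gripped. Lifting it clear and working out the route.

Request:
move_arm(moves=[[[0,0,0],0],[[0,0,-5],0],[[0,0,-20],0],[[0,0,-30],0],[[0,0,-30],0]], newtons=45)

```text
t: 28.02
position: [0.6834, 0.0195, 0.0935]
tcp_rot: [-0.034, -3.141, -0.0]
contact_force: [-0.1, -0.7, -1.9]
gripper_width: 0.0536
grip_force: 45.0
```

Run:
```python
from h import *
plan((.5497,-.3318,.085),np.radians(85.8),n=8)
```

```text
[[[15.8, -44.3, 1.1], np.float64(0.0064)], [[15.5, -44.4, 1.1], np.float64(0.0064)], [[15.2, -44.5, 1.1], np.float64(0.0064)], [[14.9, -44.6, 1.1], np.float64(0.0064)], [[14.6, -44.7, 1.1], np.float64(0.0064)], [[14.3, -44.7, 1.1], np.float64(0.0064)], [[14.0, -44.8, 1.1], np.float64(0.0064)], [[13.7, -44.9, 1.1], np.float64(0.0064)]] dist/row 47.0 mm, turn/row -0.4 deg
pos [0.6834 0.0195 0.0935] yaw_y 1.549 tilt z [-0.  0. -1.] j7 1.39 t 28.02 w 0.0536 F [-0.1 -0.7 -1.9]
```

Request:
move_arm(moves=[[[15.8,-44.3,1.1],0.0064],[[15.5,-44.4,1.1],0.0064],[[15.2,-44.5,1.1],0.0064],[[14.9,-44.6,1.1],0.0064],[[14.6,-44.7,1.1],0.0064]])

```text
t: 28.65
position: [0.5995, -0.2017, 0.0875]
tcp_rot: [0.085, 3.139, -0.0]
contact_force: [0.9, -0.2, -2.4]
gripper_width: 0.0534
grip_force: 45.0
```

Request:
move_arm(moves=[[[14.3,-44.7,1.1],0.0064],[[14,-44.8,1.1],0.0064],[[13.7,-44.9,1.1],0.0064],[[0,0,0],0],[[0,0,0],0]])

```text
t: 29.28
position: [0.5501, -0.3317, 0.0837]
tcp_rot: [0.116, 3.139, 0.001]
contact_force: [-0.3, 0.1, -2.5]
gripper_width: 0.0532
grip_force: 45.0
```

Run:
```python
from h import *
plan((.5497,-.3318,.013),np.radians(85.8))
```

```text
[[[0.1, -0.0, 14.1], np.float64(-0.0001)], [[0.1, -0.0, 14.1], np.float64(-0.0001)], [[0.1, -0.0, 14.1], np.float64(-0.0001)], [[0.1, -0.0, 14.1], np.float64(-0.0001)], [[0.1, -0.0, 14.1], np.float64(-0.0001)]] dist/row 14.1 mm, turn/row 0.0 deg
pos [ 0.5501 -0.3317  0.0837] yaw_y 1.497 tilt z [ 0.001  0.001 -1.   ] j7 1.93 t 29.27 w 0.0532 F [-0.3  0.1 -2.5]
```

Request:
move_arm(moves=[[[0.5,0,25],0],[[0,0,22],0],[[0,0,17],0],[[0,0,4],0],[[0,0,1.5],0]])

```text
t: 29.9
position: [0.55, -0.3315, 0.0138]
tcp_rot: [0.114, 3.139, 0.0]
contact_force: [-0.3, -0.9, -1.4]
gripper_width: 0.0535
grip_force: 45.0
```

Request:
move_arm(moves=[[[0,0,1],0],[[0,0,0.5],0],[[0,0,0],0],[[0,0,0],0],[[0,0,0],0]])

```text
t: 30.52
position: [0.5497, -0.3322, 0.0124]
tcp_rot: [0.115, 3.139, -0.001]
contact_force: [0.7, -0.9, 0.4]
gripper_width: 0.054
grip_force: 45.0
```

Request:
move_arm(moves=[[[0,0,0],0],[[0,0,0],0],[[0,0,0],0],[[0,0,0],0],[[0,0,0],0]], jaw=74)

```text
t: 31.15
position: [0.5493, -0.3319, 0.0119]
tcp_rot: [-0.115, -3.139, -0.0]
contact_force: [0.3, 0.6, 0.5]
gripper_width: 0.074
grip_force: 0.0
```

Request:
move_arm(moves=[[[0,0,-15],0],[[0,0,-40],0],[[0,0,-55],0],[[0,0,-55],0],[[0,0,-20],0]])

```text
t: 31.78
position: [0.5517, -0.3331, 0.203]
tcp_rot: [0.115, 3.132, -0.006]
contact_force: [-0.1, 0.2, 0.3]
gripper_width: 0.0741
grip_force: 0.0
```

Request:
move_arm(moves=[[[40,40,-10],0],[[45,35,-10],0],[[45,35,-10],0],[[40,35,-10],0],[[0,0,0],0]])

```text
t: 32.4
position: [0.3887, -0.1729, 0.2388]
tcp_rot: [0.111, 3.138, -0.002]
contact_force: [0.5, -1.1, 0.4]
gripper_width: 0.0742
grip_force: 0.0
```

Run:
```python
from h import *
c=ctrl.capture("top"); s=ctrl.capture("scene"); W=cloud(c)
for cx,cy,z in((.413,-.322,.037),(.528,-.33,.037),(.44,.1,.032)):
    for n,Q in(("top",W),("scene",cloud(s))):
        m=(abs(Q[...,2]-z)<.006)&(abs(Q[...,0]-cx)<.055)&(abs(Q[...,1]-cy)<.05)
        if m.sum()>50: print(n,cv2.minAreaRect((Q[m][:,:2]*1000).astype(np.float32)),np.median(Q[m][:,2]),Q[m][:,2].std(),m.sum())
for p in(c,s):
  for q in("gauge_mid","gauge_collar"): print(q,[(world(p,r["at"]).round(3),round(r["confidence"],2)) for r in ctrl.tip_of(p,q)])
print(ctrl.sense()["position"],ctrl.sense()["t"])
im=np.vstack([s["image"],c["image"]]);cv2.imwrite("pics/f.png",cv2.resize(im,None,fx=.75,fy=.75)[:,:,::-1])
```

```text
top ((446.4573059082031, -318.5140686035156), (42.367515563964844, 23.163541793823242), 84.30570983886719) 0.0372741576845393 0.002254717192502103 103
scene ((409.21099853515625, -322.33380126953125), (59.282249450683594, 91.9269790649414), 83.69627380371094) 0.03744860605868537 0.002079379591189564 398
top ((527.2678833007812, -331.90167236328125), (57.80887222290039, 90.14217376708984), 85.53199768066406) 0.03763811164805268 0.002193329327114802 683
scene ((523.823974609375, -330.372802734375), (58.76055908203125, 92.0245132446289), 85.86260223388672) 0.037451387184647335 0.001960464790422123 456
top ((440.10601806640625, 99.43681335449219), (56.116886138916016, 89.91867065429688), 84.7041244506836) 0.03289378519747314 0.0020272400801811903 632
scene ((435.99169921875, 101.34119415283203), (57.07298278808594, 93.37163543701172), 83.631103515625) 0.032826330049006744 0.001939540092475345 530
gauge_mid [(array([0.463, 0.097, 0.067]), 0.63), (array([0.531, 0.439, 0.083]), 0.58), (array([0.315, 0.329, 0.047]), 0.39), (array([0.798, 0.026, 0.02 ]), 0.33), (array([ 0.415, -0.324,  0.025]), 0.26)]
gauge_collar [(array([0.526, 0.438, 0.03 ]), 0.74), (array([0.308, 0.33 , 0.018]), 0.48), (array([0.461, 0.1  , 0.031]), 0.47), (array([0.462, 0.096, 0.067]), 0.39)]
gauge_mid [(array([0.526, 0.438, 0.08 ]), 0.95), (array([0.461, 0.098, 0.067]), 0.51), (array([0.311, 0.33 , 0.043]), 0.4)]
gauge_collar [(array([0.524, 0.436, 0.036]), 0.6), (array([0.457, 0.1  , 0.031]), 0.58), (array([0.311, 0.329, 0.017]), 0.44), (array([ 0.547, -0.335,  0.037]), 0.29)]
[ 0.39107979 -0.17567268  0.23695181] 32.7
```

View pics/f.png

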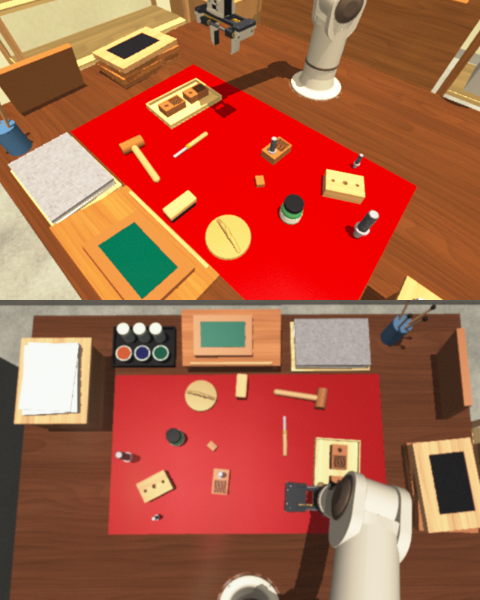

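The scene view shows both blocks flat in the tray at (172,104) and (196,92). The gauge stands home in its unmoved block at (275,147), and the bystanders have not been disturbed. Handing in.

```bash
python3 -c "
from plant import ctrl
print(ctrl.finish_job())"
```

```text
the job is handed in; nothing more can be done
None
```

Handed in, with no verdict returned: the gauge stands home in the first block I tried, which hasn't moved, and the other two lie flat in the rework tray. I didn't try the gauge in those two, since only one block can take it. My first two grips at the middle of one block met no contact in the simulator, so I lifted both blocks by their hole ends.

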